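# Sort the plaster bench: casts, moulds and spatula into their trays

### The arm

A 6-joint arm with a two-finger parallel gripper is mounted at the origin on the work surface. World frame = base frame: x ahead of the robot, y to its left, z up, the work surface at z = 0. Lengths are in mm, angles in rad, forces in N, time in s.
With the tool pointing down it reaches from about 350 to 975 mm from the base axis. Payload 7.1 kg.
Tool frame: the origin (TCP) lies midway between the tips of the shut fingers; the grasp point (between the pads) lies 19 mm behind it (ctrl.grip_depth is the distance from the TCP to the grasp point, in mm); z points along the fingers, y is the line along which they close (so a half turn about z gives the same grasp; the last joint's range is limited). The gripper opens to 88 mm and grips with 3 to 60 N. Pads are 20 mm wide; open, the fingers measure 115 mm over their backs; the gripper's body (75 mm by 178 mm) begins 61 mm behind the grasp point.
Start: joints at [-1.312, 0.423, 1.63, -0, 1.089, -0.019], TCP at [171.419, -601.016, 222.675] pointing down, gripper open.
Joint ranges: [-3, 3], [-0.9, 2.11], [0.09, 2.58], [-1.31, 4.45], [0.11, 2.69], [-2.54, 2.54]. Speed limits (rad/s): [2.39, 2.39, 3.01, 3.14, 3.14, 3.14].

### API

Orientations are given as a rotation vector (axis times angle).
In Python, from workcell import ctrl, cams gives the robot as it stands.
- The arm moves only by the tool move_arm, never from a script. Its argument "steps" is a list of rows, each a list of 3 entries, a list of its own where there are three numbers: the shift along the tool's x, y, z in units of 25 mm (1.0 is 25 mm), then the turn about the tool's z in units of 5 degrees (1.0 is 5 degrees), then the closure, from 0 (fully open) to 1 (shut). A call has 1 to 20 rows; each row shifts and turns the commanded pose from where the row before left it, along the tool's axes as they then stand; what a row does not reach is not made up. A row lasts 1/12 s, in which the tool goes at most 41.7 mm and 7.16 degrees, less where a joint would pass 70% of its speed; a pose out of reach is approached as far as the arm can. A call is refused whole if a number of a shift passes 1 or a number of a turn 1, either way. A call with a gripper value outside its range is refused whole. The fingers move at their own pace and stop on an object; the grip force is fixed at half the most. Time passes only in rows, so rows that do not move let the fingers close. It gives the time, the measured TCP pose, the force, the opening and the grip force at its end, in the units of the state.
- ctrl.get_obs(): the state, without advancing time (a new reading comes with each control period).
- cams.get_image(name): name is "scene" or "top" or "wrist"; returns a dict with "image" (400x640x3 uint8, red, green, blue), "camera_matrix" (3x3 intrinsics, pixels), "k1" (the pictures are not rectified: a ray, as slopes to the right and down, at radius r is drawn at 1 + k1 r^2 times it, then the intrinsics apply), "xyz" and "rotation" of the camera in the world; the wrist camera has in their place "mount" (4x4, takes a point from camera to tool coordinates, whose origin is the TCP and whose axes are the flange's). Camera axes: x right, y down, z forward; pixel columns grow to the right and rows downward; lengths in mm; the calibration is good to about 2 mm. A picture is of the moment at which its call begins: read the wrist's pose just before it. There is no depth.
- ctrl.close_job(): hands the job in; it is judged then, once.
Trained networks look in the newest picture that a camera, given by its name, has taken for a name from the list of things; names that differ only in an ending like _2 or _b are one class to them, and where a whole thing is asked for, a point or a joint stands for the part that bears it (a point fixed in the world has none). Each returns a list of dicts, best first, with "p" (0 to 1); they miss things now and then, are a little off and sometimes report something else, mostly with a low value. They report only what shows in the picture. A call takes as long as a camera call.
- cams.boxes_of(camera, thing): "rect" ([centre column, centre row, width, height] in pixels, round what is visible of it).
- cams.cut_out(camera, thing): "pixels" (400x640 bool, what is visible of it) and "rect" ([centre column, centre row, width, height] in pixels, round what is visible of it).
The state is a dict: "t": time; "qpos": joint angles; "qvel": joint speeds; "joint_torque": joint torques, N m; "ee_pos": TCP position; "orientation": TCP orientation; "ft_force": force on the tool from outside, world axes, zero at the start; "moment": the same for the moment, N m; "width": finger opening in mm; "grasp_force": force on a finger pad.
Only numpy, scipy, OpenCV 4.12 (cv2) and the standard library are available. Lean on these libraries where they do the work, as an engineer would, in place of code of your own. Each camera call takes 0.05 s, during which the arm holds its last target. There are 200 camera calls.

### The job

Clear the plaster modeller's bench by sorting its five loose pieces: both white plaster casts go into the green tray, both black rubber moulds into the blue tray, and the red-handled spatula into the yellow tray. Lay every piece flat on the tray's floor, casts and moulds right way up and beside each other, not stacked. The casts are brittle, so set them down rather than dropping them, and leave the tub and the brush pot standing where they are.

Things in the scene. Friction and masses are not known exactly. Their poses are not given: they have to be found in the camera images.
- cast_moulding: off-white plaster cast, a straight piece of cornice moulding: 90 mm along its x, 44 mm wide along its y, 34 mm high; the lower 20 mm are a plain block with upright sides, the top is a rounded moulding profile. About 150 g. Origin at the centre of its flat underside, z up.
- cast_rosette: off-white plaster cast, a round rosette with petals: 52 mm across, 28 mm high, with an upright rim to 18 mm height. About 100 g. Origin at the centre of its flat underside, z up.
- mould_channel: black rubber mould, an oblong trough: 90 mm along its x, 46 mm wide along its y, 30 mm high, open on top, stiff 10 mm walls and floor, pale grey plaster residue on the floor. About 140 g. Origin at the centre of its flat underside, z up.
- mould_round: black rubber mould, a round cup: 54 mm across, 28 mm high, open on top, stiff 8 mm wall and floor, pale grey plaster residue on the floor. About 90 g. Origin at the centre of its flat underside, z up.
- spatula: double-ended modelling spatula lying flat: 140 mm long along its x overall, a red handle in the middle (70 mm long, 18 mm wide along y, 16 mm high, square section) and a steel blade (12 mm wide, 4 mm thick) at each end. About 70 g, balanced at its middle. Origin at the centre of the handle's underside, z up.
- tray_green: green open plastic bench tray, fixed to the bench, 150 mm along its x, 220 mm along its y (its long side), 35 mm high; walls and floor 5 mm thick, so the inside is 140 x 210 mm. Two small 4 mm thick grip lips stick out 11 mm at the middle of the short ends. Origin at the centre of its underside (the inner floor is 5 mm above it), z up.
- tray_blue: blue open plastic bench tray, fixed to the bench, 150 mm along its x, 220 mm along its y (its long side), 35 mm high; walls and floor 5 mm thick, so the inside is 140 x 210 mm. Two small 4 mm thick grip lips stick out 11 mm at the middle of the short ends. Origin at the centre of its underside (the inner floor is 5 mm above it), z up.
- tray_yellow: yellow open plastic bench tray, fixed to the bench, 150 mm along its x, 220 mm along its y (its long side), 35 mm high; walls and floor 5 mm thick, so the inside is 140 x 210 mm. Two small 4 mm thick grip lips stick out 11 mm at the middle of the short ends. Origin at the centre of its underside (the inner floor is 5 mm above it), z up.
- tub: bystander: loose yellow-green plastic tub, open, 60 mm across at the foot and 76 mm at the rim, 65 mm high. Origin at the centre of its underside.
- brush_pot: bystander: loose terracotta pot, 68 mm across, 80 mm high, with three sticks standing out of it up to 130 mm high. Origin at the centre of its underside.

How it is judged:
By the outcome, as a careful person would: the job done as asked, in the order asked, and still so for the second after the job is handed in, with the robot touching nothing.
It also fails if it takes over 136 s, if anything falls off the work surface, if the arm or the gripper's body presses on something with over 40 N, if the wrist force passes 120 N, or if a joint passes its speed limit or range.

## Working session

There is one attempt and no reset: what is moved stays moved. The work goes in short steps, Python scripts to look and compute and a tool call to move; the robot and the scene stay as the last step left them, time stands still between calls to the robot, and variables do not carry over. Pictures are saved under pics/ and viewed, at most 14 in all, crops included, and the job is handed in when it is done.

Besides the shell and the picture viewer there is one more tool, called after "Request:" as name(argument=value, ...) on one line, values as JSON. move_arm: Moves the arm, as the interface text tells. Its arguments: {"type":"object","properties":{"steps":{"type":"array"}},"required":["steps"]}

```bash
mkdir -p pics
cat > h.py <<'E'
import numpy as np, cv2
from workcell import ctrl, cams
from scipy.spatial.transform import Rotation as R
def cam(name):
    o=ctrl.get_obs(); d=cams.get_image(name)
    if 'mount' in d:
        T=np.eye(4); T[:3,:3]=R.from_rotvec(o['orientation']).as_matrix(); T[:3,3]=o['ee_pos']
        M=T@np.array(d['mount']); d['xyz']=M[:3,3]; d['rotation']=M[:3,:3]
    return d
def rays(d,px):
    K=np.array(d['camera_matrix']); k=d['k1']
    px=np.atleast_2d(np.asarray(px,float))
    u=cv2.undistortPoints(px[:,None],K,np.array([k,0,0,0.]))[:,0]
    return np.c_[u,np.ones(len(u))]@np.array(d['rotation']).T
def onplane(d,px,z):
    r=rays(d,px); c=np.array(d['xyz']); return c+r*((z-c[2])/r[:,2])[:,None]
def proj(d,P):
    Rm=np.array(d['rotation']); q=(np.atleast_2d(P)-np.array(d['xyz']))@Rm
    s=q[:,:2]/q[:,2:]; s=s*(1+d['k1']*(s**2).sum(1))[:,None]
    K=np.array(d['camera_matrix']); return s*[K[0,0],K[1,1]]+[K[0,2],K[1,2]]
def save(d,f): cv2.imwrite('pics/'+f,d['image'][:,:,::-1])
E
python3 - <<'E'
from h import *
np.set_printoptions(precision=1,suppress=True)
for n in ['scene','top']:
    d=cam(n); save(d,n+'1.png'); print(n,d['xyz'],d['k1'],np.array(d['camera_matrix'])[0,0])
    if n=='top':
        for t in 'cast_moulding cast_rosette mould_channel mould_round spatula tray_green tray_blue tray_yellow tub brush_pot'.split():
            for r in cams.cut_out(n,t)[:3]:
                c,(w,h),a=cv2.minAreaRect(np.argwhere(r['pixels'])[:,::-1].astype(np.float32)) if r['pixels'].any() else ((0,0),(0,0),0)
                bp=cv2.boxPoints((c,(w,h),a)); P=onplane(d,np.vstack([bp,[c]]),20)
                print(t,round(r['p'],2),np.array(c),w,h,'xy',P[4,:2],'ang',np.degrees(np.arctan2(*(P[1]-P[0])[1::-1])),np.linalg.norm(P[1]-P[0]),np.linalg.norm(P[2]-P[1]))
E
```

```text
scene [1273.4  327.5  774.5] 0.026989406671950013 434.43305548225806
top [444.1  -9.8 884.4] -0.06033573376712555 403.2098722144199Traceback (most recent call last):
  File "<stdin>", line 9, in <module>
  File "h.py", line 16, in onplane
    r=rays(d,px); c=np.array(d['xyz']); return c+r*((z-c[2])/r[:,2])[:,None]
                                                             ~^^^^^
IndexError: too many indices for array: array is 1-dimensional, but 2 were indexed
```

View pics/top1.png

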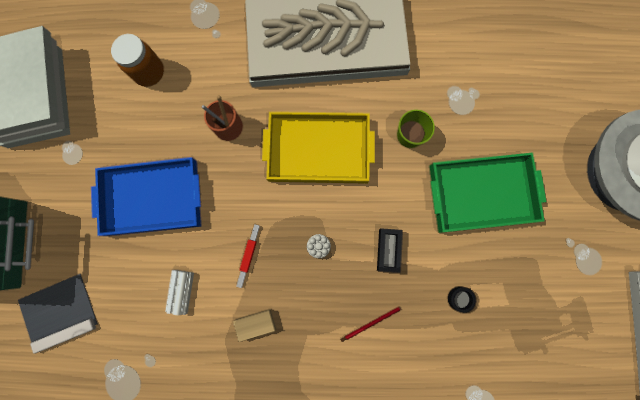

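View pics/scene1.png

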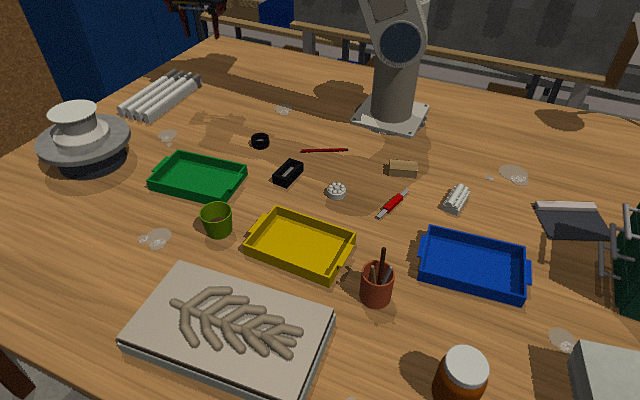

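The top view shows all ten things: the casts at (178,292) and (318,246), the moulds at (390,250) and (462,299), and the spatula at (249,256). The trays are blue (148,197), yellow (319,147) and green (488,193), the tub is at (416,127) and the pot at (222,120). The scene view agrees. The dark-red rod and the wooden block are not on the list.

```bash
python3 - <<'E'
s=open('h.py').read()
s=s.replace("    return d\ndef rays","    d['rotation']=np.array(d['rotation'],float)\n    if d['rotation'].size==3: d['rotation']=R.from_rotvec(d['rotation'].ravel()).as_matrix()\n    return d\ndef rays",1)
open('h.py','w').write(s)
E
python3 - <<'E'
from h import *
np.set_printoptions(precision=1,suppress=True)
d=cam('top'); print(d['rotation'])
# height of the plane where the silhouette is about right
H=dict(cast_moulding=20,cast_rosette=14,mould_channel=30,mould_round=28,spatula=12,tray_green=35,tray_blue=35,tray_yellow=35,tub=65,brush_pot=80)
for t,z in H.items():
    for r in cams.cut_out('top',t)[:2]:
        c,(w,h),a=cv2.minAreaRect(np.argwhere(r['pixels'])[:,::-1].astype(np.float32))
        P=onplane(d,np.vstack([cv2.boxPoints((c,(w,h),a)),[c]]),z)
        e=P[1]-P[0];f=P[2]-P[1]
        print(t,round(r['p'],2),'px',np.array(c),'xy',P[4,:2],'angs %.1f (%.0f) %.1f (%.0f)'%(np.degrees(np.arctan2(e[1],e[0])),np.linalg.norm(e),np.degrees(np.arctan2(f[1],f[0])),np.linalg.norm(f)))
o=ctrl.get_obs(); print(o); print(R.from_rotvec(o['orientation']).as_matrix())
print(cam('wrist')['mount'])
E
```

```text
[[ 0.  -1.   0.1]
 [-1.  -0.   0. ]
 [-0.  -0.1 -1. ]]
cast_moulding 0.72 px [179.1 292.3] xy [350.7 294.5] angs -5.1 (95) -96.0 (52)
cast_rosette 0.56 px [319.  245.5] xy [453.3  -4.4] angs -89.7 (52) -179.9 (53)
mould_channel 0.75 px [389.6 250.2] xy [ 444.  -152.9] angs -4.0 (90) -93.1 (51)
mould_round 0.9 px [462.  299.5] xy [ 342.3 -303.2] angs -20.0 (53) -108.3 (60)
spatula 0.7 px [247.4 256. ] xy [429.6 150. ] angs -15.3 (139) -105.9 (22)
tray_green 0.92 px [487.7 191.6] xy [ 568.5 -363.3] angs -83.5 (249) -177.5 (153)
tray_blue 0.58 px [145.1 196.6] xy [555.2 373.4] angs -84.2 (251) -171.5 (158)
tray_yellow 0.9 px [317.9 146.5] xy [665.4  -1.2] angs 0.4 (159) -91.2 (249)
tray_yellow 0.25 px [389.5 250.6] xy [ 443.2 -151.9] angs -3.8 (92) -92.9 (51)
tub 0.67 px [415.5 128.5] xy [ 696.9 -205.4] angs -89.7 (78) 177.9 (80)
tub 0.53 px [247.3 255.6] xy [431.2 140.5] angs -18.4 (128) -108.9 (19)
brush_pot 0.71 px [222.3 118.3] xy [714.6 198. ] angs -43.1 (66) -135.1 (98)
{'t': 0.7, 'qpos': array([-1.3,  0.4,  1.6, -0. ,  1.1, -0. ]), 'qvel': array([-0., -0., -0., -0., -0., -0.]), 'joint_torque': array([ -0. , -54.4, -27.4,   0.1,   0. ,   0. ]), 'ee_pos': array([ 171.4, -601. ,  222.7]), 'orientation': array([ 3.1,  0.4, -0. ]), 'ft_force': array([ 0.1, -0.3,  0.7]), 'moment': array([-0.,  0.,  0.]), 'grasp_force': 0.0, 'width': 87.57678761887964}
[[ 1.   0.3 -0. ]
 [ 0.3 -1.  -0. ]
 [-0.   0.  -1. ]]
[[   0.    -1.    -0.3   70.1]
 [   1.     0.    -0.    -0.9]
 [   0.    -0.3    1.  -161.8]
 [   0.     0.     0.     1. ]]
```

```bash
cat > fit.py <<'E'
from h import *
from scipy.optimize import minimize
def box(x0,x1,w,z0,z1): return np.array([[x,y,z] for x in (x0,x1) for y in (-w/2,w/2) for z in (z0,z1)],float)
def cyl(r0,r1,z0,z1):
    a=np.linspace(0,2*np.pi,24,False); return np.vstack([np.c_[r*np.cos(a),r*np.sin(a),0*a+z] for r,z in((r0,z0),(r1,z1))])
tray=[box(-75,75,220,0,35),box(-25,25,242,28,32)]
M=dict(cast_moulding=[np.vstack([box(-45,45,44,0,20),box(-45,45,24,20,34)])],cast_rosette=[np.vstack([cyl(26,26,0,18),cyl(16,16,18,28)])],
 mould_channel=[box(-45,45,46,0,30)],mould_round=[cyl(27,27,0,28)],
 spatula=[box(-35,35,18,0,16),box(-70,-35,12,6,10),box(35,70,12,6,10)],tray_green=tray,tray_blue=tray,tray_yellow=tray,
 tub=[cyl(30,38,0,65)],brush_pot=[cyl(34,34,0,80)])
S=4
def sil(d,parts,p,z=0):
    m=np.zeros((400*S,640*S),np.uint8); c,s=np.cos(p[2]),np.sin(p[2])
    for P in parts:
        W=P@np.array([[c,-s,0],[s,c,0],[0,0,1]]).T+[p[0],p[1],z]
        q=(proj(d,W)+.5)*S
        cv2.fillConvexPoly(m,cv2.convexHull(q.astype(np.float32)).astype(np.int32),1)
    return m
def fit(t,views,p0,z=0):
    """views: list of (camdict, bool mask). p0 = x,y,yaw. returns pose, IoU"""
    big=[(d,cv2.resize(m.astype(np.uint8),None,fx=S,fy=S,interpolation=cv2.INTER_NEAREST)) for d,m in views]
    def cost(v):
        p=[v[0]*10,v[1]*10,v[2]*.1]; c=0
        for d,m in big:
            s=sil(d,M[t],p,z); c+=1-(s&m).sum()/max(1,(s|m).sum())
        return c/len(big)
    v0=np.array([p0[0]/10,p0[1]/10,p0[2]*10])
    sim=np.vstack([v0]+[v0+e for e in np.diag([1,1,1.])])
    r=minimize(cost,v0,method='Nelder-Mead',options=dict(initial_simplex=sim,xatol=.01,fatol=1e-4,maxfev=150))
    return np.array([r.x[0]*10,r.x[1]*10,r.x[2]*.1]),1-r.fun
def seg(cam_,t,near=None,d=None):
    """best cut-out, optionally the one nearest a predicted pixel"""
    L=[r for r in cams.cut_out(cam_,t) if r['pixels'].any()]
    if near is not None: L=[r for r in L if np.hypot(*(np.array(r['rect'][:2])-near))<60]
    return L[0] if L else None
E
python3 - <<'E'
from fit import *
np.set_printoptions(precision=1,suppress=True)
init=dict(cast_moulding=(350,294,-.09),cast_rosette=(453,-4,0),mould_channel=(444,-153,-.06),mould_round=(342,-303,0),spatula=(430,148,-.27),
 tray_green=(568,-363,.08),tray_blue=(555,373,.1),tray_yellow=(665,0,0),tub=(697,-205,0),brush_pot=(714,198,0))
D={c:cam(c) for c in('top','scene')}
for t,p0 in init.items():
    V=[]; 
    for c in D:
        r=seg(c,t,proj(D[c],[[p0[0],p0[1],15]])[0])
        if r: V.append((D[c],r['pixels']))
    out=[(lambda f:(f[0][:2],round(np.degrees(f[0][2]),1),round(f[1],2)))(fit(t,[v],p0)) for v in V]
    if len(V)==2: f=fit(t,V,p0); out.append((f[0][:2],round(np.degrees(f[0][2]),1),round(f[1],2)))
    print(t,*out)
o=ctrl.get_obs(); Rm=R.from_rotvec(o['orientation']).as_matrix(); print(np.round(Rm,3), np.degrees(np.arctan2(Rm[1,0],Rm[0,0])),o['qpos'].round(3))
E
```

```text
cast_moulding (array([351.4, 297.1]), np.float64(-7.7), np.float64(0.91)) (array([355.1, 293.9]), np.float64(-8.1), np.float64(0.92)) (array([352. , 295.3]), np.float64(-8.4), np.float64(0.89))
cast_rosette (array([453.9,  -2.9]), np.float64(1.3), np.float64(0.94)) (array([453.8,  -4.9]), np.float64(4.7), np.float64(0.88)) (array([454.4,  -3.5]), np.float64(3.9), np.float64(0.9))
mould_channel (array([ 444.1, -155.5]), np.float64(-3.1), np.float64(0.95)) (array([ 445.9, -155.8]), np.float64(-2.9), np.float64(0.95)) (array([ 444.9, -155.6]), np.float64(-3.4), np.float64(0.95))
mould_round (array([ 341.1, -306.2]), np.float64(4.4), np.float64(0.94)) (array([ 342.6, -307.9]), np.float64(5.1), np.float64(0.95)) (array([ 341.8, -307.3]), np.float64(6.7), np.float64(0.93))
spatula (array([430.3, 150.8]), np.float64(-14.5), np.float64(0.87)) (array([429.8, 148.2]), np.float64(-15.0), np.float64(0.86)) (array([430.4, 149.5]), np.float64(-14.8), np.float64(0.83))
tray_green (array([ 569. , -365.2]), np.float64(6.0), np.float64(0.98)) (array([ 568.2, -366.8]), np.float64(7.0), np.float64(0.96)
[... 222 characters left out ...]
t64(6.4), np.float64(0.97))
tray_yellow (array([668.8,  -1.8]), np.float64(-0.9), np.float64(0.97)) (array([668. ,  -4.3]), np.float64(-1.2), np.float64(0.97)) (array([668.5,  -2.9]), np.float64(-1.2), np.float64(0.97))
tub (array([ 701.3, -207.3]), np.float64(4.0), np.float64(0.92)) (array([ 701.7, -208.1]), np.float64(5.2), np.float64(0.95)) (array([ 701.6, -207.6]), np.float64(5.0), np.float64(0.94))
brush_pot (array([722.2, 205. ]), np.float64(1.5), np.float64(0.94)) (array([721.8, 201.4]), np.float64(-2.7), np.float64(0.92)) (array([722.4, 203.5]), np.float64(0.9), np.float64(0.91))
[[ 1.   0.3  0. ]
 [ 0.3 -1.  -0. ]
 [-0.   0.  -1. ]] 15.916011002859841 [-1.3  0.4  1.6 -0.   1.1 -0. ]
```

```bash
cat > go.py <<'E'
import sys; from h import *
def yaw(o): m=R.from_rotvec(o['orientation']).as_matrix(); return np.arctan2(m[1,0],m[0,0])
def plan(wps,a):
    """wps: list of TCP xyz; a: tool yaw in deg reached first. prints turn units and tool-frame shift units"""
    o=ctrl.get_obs(); y=np.degrees(yaw(o)); p=np.array(o['ee_pos']); 
    t=-((a-y+180)%360-180)/5; print('at',p.round(1),'yaw %.1f'%y,'q6 %.2f'%o['qpos'][5],'w %.0f'%o['width'],'t %.1f'%o['t'],'turn units %.2f'%t)
    c,s=np.cos(np.radians(a)),np.sin(np.radians(a)); Rt=np.array([[c,s,0],[s,-c,0],[0,0,-1]])
    for w in wps:
        d=Rt.T@(np.array(w)-p)/25; n=int(np.ceil(max(abs(d).max(),np.linalg.norm(d)/1.6))); print('to',w,'units',d.round(2),'rows',n,'each',(d/max(n,1)).round(3)); p=np.array(w)
if __name__=='__main__':
    plan(eval(sys.argv[2]),float(sys.argv[1]))
E
python3 go.py 6.2 "[(454,-3.5,120),(454,-3.5,5)]"
```

```text
at [ 171.4 -601.   222.7] yaw 15.9 q6 -0.02 w 88 t 1.9 turn units 1.94
to (454, -3.5, 120) units [ 13.82 -22.54   4.11] rows 23 each [ 0.601 -0.98   0.179]
to (454, -3.5, 5) units [0.  0.  4.6] rows 5 each [0.   0.   0.92]
```

Request:
move_arm(steps=[[[0, 0, 0], 0.97, 0], [[0, 0, 0], 0.97, 0], [[0.6, -0.98, 0.18], 0, 0], [[0.6, -0.98, 0.18], 0, 0], [[0.6, -0.98, 0.18], 0, 0], [[0.6, -0.98, 0.18], 0, 0], [[0.6, -0.98, 0.18], 0, 0], [[0.6, -0.98, 0.18], 0, 0], [[0.6, -0.98, 0.18], 0, 0], [[0.6, -0.98, 0.18], 0, 0], [[0.6, -0.98, 0.18], 0, 0], [[0.6, -0.98, 0.18], 0, 0], [[0.6, -0.98, 0.18], 0, 0], [[0.6, -0.98, 0.18], 0, 0], [[0.6, -0.98, 0.18], 0, 0], [[0.6, -0.98, 0.18], 0, 0], [[0.6, -0.98, 0.18], 0, 0], [[0.6, -0.98, 0.18], 0, 0], [[0.6, -0.98, 0.18], 0, 0], [[0, 0, 0], 0, 0]])

```text
t: 3.52
ee_pos: [380.8, -156.2, 145.7]
orientation: [-3.136, -0.175, 0.0]
ft_force: [-0.1, -1.4, 0.1]
width: 87.7
grasp_force: 0.0
```

```bash
python3 go.py 6.2 "[(454,-3.5,120),(454,-3.5,5)]"
```

```text
at [ 380.8 -156.2  145.7] yaw 6.4 q6 1.04 w 88 t 3.5 turn units 0.04
to (454, -3.5, 120) units [ 3.57 -5.75  1.03] rows 6 each [ 0.595 -0.959  0.172]
to (454, -3.5, 5) units [0.  0.  4.6] rows 5 each [0.   0.   0.92]
```

Request:
move_arm(steps=[[[0.6, -0.96, 0.17], 0, 0], [[0.6, -0.96, 0.17], 0, 0], [[0.6, -0.96, 0.17], 0, 0], [[0.6, -0.96, 0.17], 0, 0], [[0.6, -0.96, 0.17], 0, 0], [[0.57, -0.95, 0.17], 0, 0], [[0, 0, 0], 0, 0]])

```text
t: 4.1
ee_pos: [455.1, -4.2, 120.5]
orientation: [-3.136, -0.175, -0.003]
ft_force: [-0.2, 0.1, 0.7]
width: 88.1
grasp_force: 0.0
```

```bash
cat > look.py <<'E'
import sys; from fit import *
np.set_printoptions(precision=1,suppress=True)
t=sys.argv[1]; p0=eval(sys.argv[2]); z=float(sys.argv[3]); cn=sys.argv[4]
d=cam(cn); print(ctrl.get_obs()['ee_pos'])
if len(sys.argv)>5: save(d,sys.argv[5])
q=proj(d,[[p0[0],p0[1],z+15]])[0]; print('expected px',q,[(round(r['p'],2),np.array(r['rect'])) for r in cams.boxes_of(cn,t)[:3]])
r=seg(cn,t,q)
if r: f=fit(t,[(d,r['pixels'])],p0,z); print(t,f[0][:2],'yaw %.1f iou %.2f'%(np.degrees(f[0][2]),f[1]))
E
python3 look.py cast_rosette "(454,-3.5,0)" 0 wrist wr1.png; python3 go.py 6.2 "[(454,-3.5,120),(454,-3.5,5)]"
```

```text
[453.9  -5.5 120.6]
expected px [318.2 204.5] [(0.82, array([318.2, 205.6,  58.9,  63.1]))]
cast_rosette [451.3  -3.9] yaw 3.4 iou 0.97
at [452.8  -7.  120.7] yaw 6.3 q6 1.42 w 88 t 4.2 turn units 0.01
to (454, -3.5, 120) units [ 0.06 -0.14  0.03] rows 1 each [ 0.065 -0.135  0.026]
to (454, -3.5, 5) units [0.  0.  4.6] rows 5 each [0.   0.   0.92]
```

View pics/wr1.png

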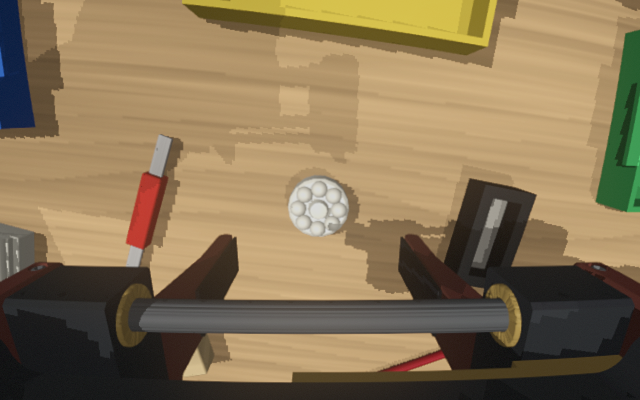

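The rosette is upright at (318,205) between the open fingers, within a pixel of where I predicted it. I'll check that the arm has settled.

Request:
move_arm(steps=[[[0, 0, 0], 0, 0], [[0, 0, 0], 0, 0]])

```text
t: 4.42
ee_pos: [452.6, -7.7, 120.8]
orientation: [3.137, 0.168, -0.0]
ft_force: [-0.0, -1.4, -0.3]
width: 87.7
grasp_force: 0.0
```

```bash
python3 look.py cast_rosette "(454,-3.5,0)" 0 wrist; python3 look.py cast_rosette "(454,-3.5,0)" 0 wrist;python3 go.py 6.2 "[(453,-4,5)]"
```

```text
[452.7  -7.7 120.9]
expected px [314.4 201. ] [(0.98, array([315.8, 203.8,  56.4,  64.3]))]
[452.9  -7.4 120.8]
expected px [314.6 201.3] [(0.93, array([315.6, 202.7,  57.9,  61.7]))]
cast_rosette [451.5  -3.9] yaw 4.3 iou 0.95
at [452.9  -7.2 120.8] yaw 6.2 q6 1.42 w 87 t 4.7 turn units -0.00
to (453, -4, 5) units [ 0.02 -0.13  4.63] rows 5 each [ 0.003 -0.025  0.926]
```

Request:
move_arm(steps=[[[0, -0.13, 0.93], 0, 0], [[0, 0, 0.93], 0, 0], [[0, 0, 0.93], 0, 0], [[0, 0, 0.93], 0, 0], [[0, 0, 0.6], 0, 0], [[0, 0, 0.33], 0, 0], [[0, 0, 0], 0, 0], [[0, 0, 0], 0, 1], [[0, 0, 0], 0, 1], [[0, 0, 0], 0, 1], [[0, 0, 0], 0, 1], [[0, 0, 0], 0, 1], [[0, 0, 0], 0, 1], [[0, 0, 0], 0, 1]])

```text
t: 5.88
ee_pos: [453.0, -3.6, 4.9]
orientation: [3.137, 0.171, 0.001]
ft_force: [0.1, -0.1, 6.3]
width: 50.9
grasp_force: 30.0
```

```bash
cat > tr.py <<'E'
# tray-frame point -> world
import numpy as np
T=dict(g=(569,-366,6.2),b=(556.8,374,6.4),y=(668.5,-3,-1.2))
def tp(t,x,y):
    X,Y,a=T[t]; c,s=np.cos(np.radians(a)),np.sin(np.radians(a)); return round(X+c*x-s*y,1),round(Y+s*x+c*y,1)
for t in 'gb': print(t,'+y50',tp(t,0,50),'-y45',tp(t,0,-45))
E
python3 tr.py; python3 go.py 6.2 "[(453,-4,130),(564,-316,130),(564,-316,12)]"
```

```text
g +y50 (np.float64(563.6), np.float64(-316.3)) -y45 (np.float64(573.9), np.float64(-410.7))
b +y50 (np.float64(551.2), np.float64(423.7)) -y45 (np.float64(561.8), np.float64(329.3))
at [453.   -3.6   4.9] yaw 6.2 q6 1.43 w 51 t 5.9 turn units 0.00
to (453, -4, 130) units [-0.    0.02 -5.  ] rows 6 each [-0.     0.003 -0.834]
to (564, -316, 130) units [ 3.07 12.89  0.  ] rows 13 each [0.236 0.991 0.   ]
to (564, -316, 12) units [0.   0.   4.72] rows 5 each [0.    0.    0.944]
```

Request:
move_arm(steps=[[[0, 0, -0.5], 0, 1], [[0, 0, -0.9], 0, 1], [[0, 0, -0.9], 0, 1], [[0, 0, -0.9], 0, 1], [[0.24, 0.98, -0.6], 0, 1], [[0.24, 0.98, -0.2], 0, 1], [[0.24, 0.98, 0], 0, 1], [[0.24, 0.98, 0], 0, 1], [[0.24, 0.98, 0], 0, 1], [[0.24, 0.98, 0], 0, 1], [[0.24, 0.98, 0], 0, 1], [[0.24, 0.98, 0], 0, 1], [[0.24, 0.98, 0], 0, 1], [[0.24, 0.98, 0], 0, 1], [[0.24, 0.98, 0], 0, 1], [[0.24, 0.98, 0], 0, 1], [[0.2, 0.98, 0], 0, 1], [[0, 0, 0], 0, 1], [[0, 0, 0], 0, 1], [[0, 0, 0], 0, 1]])

```text
t: 7.55
ee_pos: [562.8, -311.1, 103.8]
orientation: [-3.136, -0.17, 0.002]
ft_force: [0.5, 0.7, -1.4]
width: 51.2
grasp_force: 30.0
```

```bash
python3 look.py tray_green "(569,-366,.108)" 0 wrist; python3 go.py 6.2 "[(564,-321,30),(564,-321,10.5)]"
```

```text
[ 562.8 -310.7  103.9]
expected px [387.9 208. ] [(0.58, array([392.8, 204.1, 326.2, 190.6]))]
tray_green [ 570.  -366.2] yaw 6.4 iou 0.72
at [ 563.2 -310.6  104.2] yaw 6.3 q6 0.94 w 51 t 7.7 turn units 0.01
to (564, -321, 30) units [-0.01  0.42  2.97] rows 3 each [-0.004  0.139  0.99 ]
to (564, -321, 10.5) units [0.   0.   0.78] rows 1 each [0.   0.   0.78]
```

Request:
move_arm(steps=[[[0, 0.21, 0.6], 0, 1], [[0, 0.21, 0.9], 0, 1], [[0, 0, 0.9], 0, 1], [[0, 0, 0.7], 0, 1], [[0, 0, 0.36], 0, 1], [[0, 0, 0.1], 0, 1], [[0, 0, 0.06], 0, 1], [[0, 0, 0.06], 0, 1], [[0, 0, 0.06], 0, 1], [[0, 0, 0], 0, 1], [[0, 0, 0], 0, 1]])

```text
t: 8.62
ee_pos: [565.2, -322.5, 11.7]
orientation: [3.136, 0.17, 0.002]
ft_force: [0.2, 0.1, -1.0]
width: 51.2
grasp_force: 30.0
```

Request:
move_arm(steps=[[[0, 0, 0.03], 0, 1], [[0, 0, 0.03], 0, 1], [[0, 0, 0.02], 0, 1], [[0, 0, 0], 0, 1], [[0, 0, 0], 0, 1]])

```text
t: 9.03
ee_pos: [565.1, -322.5, 10.0]
orientation: [3.137, 0.17, 0.001]
ft_force: [-2.6, 1.3, 6.7]
width: 50.9
grasp_force: 30.0
```

Contact is confirmed, so I'll release and retreat.

Request:
move_arm(steps=[[[0, 0, 0], 0, 0.25], [[0, 0, 0], 0, 0.25], [[0, 0, 0], 0, 0.25], [[0, 0, 0], 0, 0.25], [[0, 0, -0.3], 0, 0.25], [[0, 0, -0.9], 0, 0.25], [[0, 0, -1], 0, 0.25], [[0, 0, -1], 0, 0], [[0, 0, -1], 0, 0], [[0, 0, -0.8], 0, 0], [[0, 0, 0], 0, 0], [[0, 0, 0], 0, 0], [[0, 0, 0], 0, 0]])

```text
t: 10.12
ee_pos: [564.2, -322.0, 133.2]
orientation: [-3.136, -0.17, 0.001]
ft_force: [-1.4, 0.7, -0.4]
width: 87.9
grasp_force: 0.0
```

```bash
python3 look.py cast_rosette "(565,-322,.108)" 5 top; python3 go.py -8 "[(440,50,135),(352.5,295.5,135),(352.5,295.5,4)]"
```

```text
[ 563.9 -321.8  132.6]
expected px [466.1 194.1] [(0.64, array([463.9, 196.2,  24.8,  21.2]))]
cast_rosette [ 563.5 -318. ] yaw 9.3 iou 0.37
at [ 563.9 -321.8  132.3] yaw 6.2 q6 0.93 w 87 t 10.3 turn units 2.84
to (440, 50, 135) units [ -6.98 -14.04  -0.11] rows 15 each [-0.465 -0.936 -0.007]
to (352.5, 295.5, 135) units [-4.83 -9.24  0.  ] rows 10 each [-0.483 -0.924  0.   ]
to (352.5, 295.5, 4) units [0.   0.   5.24] rows 6 each [0.    0.    0.873]
```

Request:
move_arm(steps=[[[0, 0, 0], 0.95, 0], [[0, 0, 0], 0.95, 0], [[0, 0, 0], 0.94, 0], [[-0.47, -0.93, 0], 0, 0], [[-0.47, -0.93, 0], 0, 0], [[-0.47, -0.93, 0], 0, 0], [[-0.47, -0.93, 0], 0, 0], [[-0.47, -0.93, 0], 0, 0], [[-0.47, -0.93, 0], 0, 0], [[-0.47, -0.93, 0], 0, 0], [[-0.47, -0.93, 0], 0, 0], [[-0.47, -0.93, 0], 0, 0], [[-0.47, -0.93, 0], 0, 0], [[-0.47, -0.93, 0], 0, 0], [[-0.47, -0.93, 0], 0, 0], [[-0.47, -0.93, 0], 0, 0], [[-0.47, -0.93, 0], 0, 0], [[-0.47, -0.93, 0], 0, 0], [[-0.47, -0.93, 0], 0, 0], [[-0.47, -0.93, 0], 0, 0]])

```text
t: 11.93
ee_pos: [420.8, 97.9, 133.2]
orientation: [3.134, -0.219, -0.002]
ft_force: [0.4, 0.4, 0.1]
width: 87.7
grasp_force: 0.0
```

Request:
move_arm(steps=[[[-0.47, -0.93, 0], 0, 0], [[-0.47, -0.93, 0], 0, 0], [[-0.47, -0.93, 0], 0, 0], [[-0.47, -0.93, 0], 0, 0], [[-0.47, -0.93, 0], 0, 0], [[-0.47, -0.93, 0], 0, 0], [[-0.47, -0.93, 0], 0, 0], [[-0.47, -0.93, 0], 0, 0], [[0, 0, 0], 0, 0], [[0, 0, 0], 0, 0], [[0, 0, 0], 0, 0]])

```text
t: 12.85
ee_pos: [354.2, 293.4, 133.3]
orientation: [3.133, -0.218, -0.002]
ft_force: [-0.5, -0.4, 0.0]
width: 87.3
grasp_force: 0.0
```

```bash
python3 look.py cast_moulding "(352,295.5,-.14)" 0 wrist;  python3 go.py -8 "[(352.5,295.5,4)]"
```

```text
[354.4 293.1 133.4]
expected px [316.7 201.8] [(0.57, array([315.6, 204.8,  54.3, 106.6]))]
cast_moulding [350.7 296.3] yaw -7.4 iou 0.95
at [354.7 293.1 133.7] yaw -8.1 q6 2.38 w 88 t 13.0 turn units -0.01
to (352.5, 295.5, 4) units [-0.1  -0.08  5.19] rows 6 each [-0.017 -0.014  0.864]
```

Request:
move_arm(steps=[[[-0.12, -0.1, 0.8], 0, 0], [[0, 0, 0.95], 0, 0], [[0, 0, 0.95], 0, 0], [[0, 0, 0.95], 0, 0], [[0, 0, 0.9], 0, 0], [[0, 0, 0.4], 0, 0], [[0, 0, 0.24], 0, 0], [[0, 0, 0], 0, 0], [[0, 0, 0], 0, 1], [[0, 0, 0], 0, 1], [[0, 0, 0], 0, 1], [[0, 0, 0], 0, 1], [[0, 0, 0], 0, 1], [[0, 0, 0], 0, 1], [[0, 0, 0], 0, 1], [[0, 0, 0], 0, 1]])

```text
t: 14.33
ee_pos: [352.0, 297.1, 4.4]
orientation: [-3.134, 0.218, -0.0]
ft_force: [0.0, -0.2, 3.0]
width: 43.5
grasp_force: 30.0
```

```bash
python3 go.py -8 "[(352.5,296,134)]";  python3 -c "
from go import *
import go
o=ctrl.get_obs(); o=dict(o); o['ee_pos']=np.array([o['ee_pos'][0],o['ee_pos'][1],134]); o['orientation']=(R.from_euler('z',6.2,degrees=True)*R.from_euler('x',180,degrees=True)).as_rotvec()
go.ctrl=type('C',(),{'get_obs':staticmethod(lambda:o)})
plan([(573.9,-411,134)],6.2)"
```

```text
at [352.  297.1   4.4] yaw -8.0 q6 2.39 w 43 t 14.3 turn units 0.00
to (352.5, 296, 134) units [ 0.03  0.04 -5.18] rows 6 each [ 0.004  0.007 -0.864]
at [352.  297.1 134. ] yaw 6.2 q6 2.39 w 43 t 14.3 turn units -0.00
to (573.9, -411, 134) units [ 5.76 29.12  0.  ] rows 30 each [0.192 0.971 0.   ]
```

Request:
move_arm(steps=[[[0, 0, -0.4], 0, 1], [[0, 0, -0.9], 0, 1], [[0, 0, -0.97], -0.71, 1], [[0, 0, -0.97], -0.71, 1], [[0, 0, -0.97], -0.71, 1], [[0, 0, -0.97], -0.71, 1], [[0.19, 0.97, 0], 0, 1], [[0.19, 0.97, 0], 0, 1], [[0.19, 0.97, 0], 0, 1], [[0.19, 0.97, 0], 0, 1], [[0.19, 0.97, 0], 0, 1], [[0.19, 0.97, 0], 0, 1], [[0.19, 0.97, 0], 0, 1], [[0.19, 0.97, 0], 0, 1], [[0.19, 0.97, 0], 0, 1], [[0.19, 0.97, 0], 0, 1], [[0.19, 0.97, 0], 0, 1], [[0.19, 0.97, 0], 0, 1], [[0.19, 0.97, 0], 0, 1], [[0.19, 0.97, 0], 0, 1]])

```text
t: 16.0
ee_pos: [454.8, -34.5, 134.2]
orientation: [-3.137, -0.17, 0.0]
ft_force: [-0.4, 1.2, -0.7]
width: 43.5
grasp_force: 30.0
```

Request:
move_arm(steps=[[[0.19, 0.97, 0], 0, 1], [[0.19, 0.97, 0], 0, 1], [[0.19, 0.97, 0], 0, 1], [[0.19, 0.97, 0], 0, 1], [[0.19, 0.97, 0], 0, 1], [[0.19, 0.97, 0], 0, 1], [[0.19, 0.97, 0], 0, 1], [[0.19, 0.97, 0], 0, 1], [[0.19, 0.97, 0], 0, 1], [[0.19, 0.97, 0], 0, 1], [[0.19, 0.97, 0], 0, 1], [[0.19, 0.97, 0], 0, 1], [[0.19, 0.97, 0], 0, 1], [[0.19, 0.97, 0], 0, 1], [[0.19, 0.97, 0], 0, 1], [[0.19, 0.97, 0], 0, 1], [[0, 0, 0], 0, 1], [[0, 0, 0], 0, 1], [[0, 0, 0], 0, 1]])

```text
t: 17.58
ee_pos: [571.7, -409.9, 133.5]
orientation: [-3.136, -0.17, 0.002]
ft_force: [-0.5, 0.2, -1.1]
width: 44.0
grasp_force: 30.0
```

```bash
python3 go.py 6.2 "[(573.9,-411,15)]"; python3 look.py cast_rosette "(565,-322,.108)" 5 wrist wr2.png
```

```text
at [ 571.7 -409.9  133.5] yaw 6.2 q6 0.82 w 44 t 17.6 turn units 0.00
to (573.9, -411, 15) units [0.08 0.05 4.74] rows 5 each [0.017 0.011 0.948]
[ 571.8 -409.6  133.5]
expected px [219.3 197.6] [(0.6, array([221.7, 198.5,  60.8,  60.2]))]
cast_rosette [ 563.6 -321.8] yaw 5.6 iou 0.96
```

View pics/wr2.png

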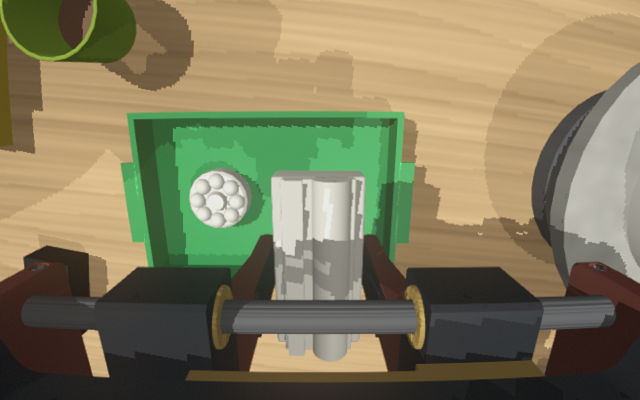

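The rosette lies upright on the green floor at (220,198). The moulding is held straight and level over the free half of the tray. Now I'll lower it.

Request:
move_arm(steps=[[[0.08, 0.05, 0.7], 0, 1], [[0, 0, 0.9], 0, 1], [[0, 0, 0.9], 0, 1], [[0, 0, 0.9], 0, 1], [[0, 0, 0.8], 0, 1], [[0, 0, 0.4], 0, 1], [[0, 0, 0.15], 0, 1], [[0, 0, 0.06], 0, 1], [[0, 0, 0.04], 0, 1], [[0, 0, 0], 0, 1], [[0, 0, 0], 0, 1], [[0, 0, 0], 0, 1]])

```text
t: 18.73
ee_pos: [575.1, -412.2, 13.5]
orientation: [3.136, 0.17, 0.002]
ft_force: [0.1, -0.7, -1.3]
width: 43.8
grasp_force: 30.0
```

Request:
move_arm(steps=[[[0, 0, 0.06], 0, 1], [[0, 0, 0.04], 0, 1], [[0, 0, 0.03], 0, 1], [[0, 0, 0.03], 0, 1], [[0, 0, 0], 0, 1], [[0, 0, 0], 0, 1]])

```text
t: 19.23
ee_pos: [574.6, -411.9, 9.4]
orientation: [3.137, 0.17, 0.0]
ft_force: [-2.9, 1.0, 6.9]
width: 44.0
grasp_force: 30.0
```

Request:
move_arm(steps=[[[0, 0, 0], 0, 0.3], [[0, 0, 0], 0, 0.3], [[0, 0, 0], 0, 0.3], [[0, 0, 0], 0, 0.3], [[0, 0, -0.3], 0, 0.3], [[0, 0, -0.9], 0, 0.3], [[0, 0, -1], 0, 0.3], [[0, 0, -1], 0, 0], [[0, 0, -1], 0, 0], [[0, 0, -0.8], 0, 0], [[0, 0, 0], 0, 0], [[0, 0, 0], 0, 0], [[0, 0, 0], 0, 0]])

```text
t: 20.32
ee_pos: [574.0, -411.4, 132.7]
orientation: [-3.136, -0.17, 0.001]
ft_force: [-0.1, -0.7, -0.4]
width: 87.6
grasp_force: 0.0
```

```bash
python3 go.py 6.2 "[(341.8,-307.3,130)]"
```

```text
at [ 574.  -411.4  132.7] yaw 6.2 q6 0.82 w 88 t 20.3 turn units 0.00
to (341.8, -307.3, 130) units [-8.78 -5.14  0.11] rows 9 each [-0.976 -0.571  0.012]
```

Request:
move_arm(steps=[[[-0.97, -0.57, 0], 0, 0], [[-0.97, -0.57, 0], 0, 0], [[-0.97, -0.57, 0], 0, 0], [[-0.97, -0.57, 0], 0, 0], [[-0.97, -0.57, 0], 0, 0], [[-0.97, -0.57, 0], 0, 0], [[-0.97, -0.57, 0], 0, 0], [[-0.97, -0.57, 0], 0, 0], [[-0.97, -0.57, 0], 0, 0], [[0, 0, 0], 0, 0], [[0, 0, 0], 0, 0], [[0, 0, 0], 0, 0]])

```text
t: 21.32
ee_pos: [344.0, -308.2, 133.0]
orientation: [-3.137, -0.17, 0.0]
ft_force: [0.7, -1.3, 0.0]
width: 88.2
grasp_force: 0.0
```

```bash
python3 look.py mould_round "(341.8,-307,0)" 0 wrist; python3 go.py 6.2 "[(341.8,-307.3,5)]"
```

```text
[ 344.5 -308.5  133.1]
expected px [317.5 201.9] [(0.69, array([316.5, 203.7,  60.6,  64. ])), (0.63, array([426.4,  19.2, 292.7,  38.4]))]
mould_round [ 340.6 -307.5] yaw 3.7 iou 0.97
at [ 344.6 -308.4  133.2] yaw 6.2 q6 0.71 w 88 t 21.5 turn units 0.01
to (341.8, -307.3, 5) units [-0.11 -0.06  5.13] rows 6 each [-0.018 -0.01   0.854]
```

Request:
move_arm(steps=[[[-0.12, -0.05, 0.8], 0, 0], [[0, 0, 0.95], 0, 0], [[0, 0, 0.95], 0, 0], [[0, 0, 0.95], 0, 0], [[0, 0, 0.9], 0, 0], [[0, 0, 0.4], 0, 0], [[0, 0, 0.14], 0, 0], [[0, 0, 0], 0, 0], [[0, 0, 0], 0, 1], [[0, 0, 0], 0, 1], [[0, 0, 0], 0, 1], [[0, 0, 0], 0, 1], [[0, 0, 0], 0, 1], [[0, 0, 0], 0, 1], [[0, 0, 0], 0, 1]])

```text
t: 22.72
ee_pos: [340.9, -307.4, 6.7]
orientation: [3.136, 0.17, 0.001]
ft_force: [-0.2, 0.4, 7.3]
width: 54.7
grasp_force: 30.0
```

```bash
python3 go.py 6.2 "[(341.8,-307.3,134),(440,0,134),(551.8,418.7,134)]"
```

```text
at [ 340.9 -307.4    6.7] yaw 6.2 q6 0.70 w 55 t 22.7 turn units 0.00
to (341.8, -307.3, 134) units [ 0.04  0.   -5.09] rows 6 each [ 0.006  0.    -0.848]
to (440, 0, 134) units [  5.23 -11.8    0.  ] rows 12 each [ 0.436 -0.983  0.   ]
to (551.8, 418.7, 134) units [  6.25 -16.17   0.  ] rows 17 each [ 0.368 -0.951  0.   ]
```

Request:
move_arm(steps=[[[0, 0, -0.4], 0, 1], [[0, 0, -0.9], 0, 1], [[0, 0, -0.97], 0, 1], [[0, 0, -0.97], 0, 1], [[0, 0, -0.97], 0, 1], [[0, 0, -0.9], 0, 1], [[0.4, -0.97, 0], 0, 1], [[0.4, -0.97, 0], 0, 1], [[0.4, -0.97, 0], 0, 1], [[0.4, -0.97, 0], 0, 1], [[0.4, -0.97, 0], 0, 1], [[0.4, -0.97, 0], 0, 1], [[0.4, -0.97, 0], 0, 1], [[0.4, -0.97, 0], 0, 1], [[0.4, -0.97, 0], 0, 1], [[0.4, -0.97, 0], 0, 1], [[0.4, -0.97, 0], 0, 1], [[0.4, -0.97, 0], 0, 1], [[0.4, -0.97, 0], 0, 1], [[0.4, -0.97, 0], 0, 1]])

```text
t: 24.38
ee_pos: [442.8, 47.0, 134.4]
orientation: [3.137, 0.171, -0.0]
ft_force: [0.5, 0.1, -1.2]
width: 54.0
grasp_force: 30.0
```

Request:
move_arm(steps=[[[0.4, -0.97, 0], 0, 1], [[0.4, -0.97, 0], 0, 1], [[0.4, -0.97, 0], 0, 1], [[0.4, -0.97, 0], 0, 1], [[0.4, -0.97, 0], 0, 1], [[0.4, -0.97, 0], 0, 1], [[0.4, -0.97, 0], 0, 1], [[0.4, -0.97, 0], 0, 1], [[0.4, -0.97, 0], 0, 1], [[0.4, -0.97, 0], 0, 1], [[0.4, -0.97, 0], 0, 1], [[0.4, -0.97, 0], 0, 1], [[0.4, -0.97, 0], 0, 1], [[0.4, -0.97, 0], 0, 1], [[0.2, -0.8, 0], 0, 1], [[0, 0, 0], 0, 1], [[0, 0, 0], 0, 1], [[0, 0, 0], 0, 1]])

```text
t: 25.88
ee_pos: [547.5, 417.8, 133.8]
orientation: [3.136, 0.171, -0.002]
ft_force: [-0.2, -0.8, -1.0]
width: 54.0
grasp_force: 30.0
```

```bash
python3 look.py tray_blue "(557,374,.11)" 0 wrist wr3.png; python3 go.py 6.2 "[(551.8,418.7,15)]"
```

```text
[547.6 417.5 133.8]
expected px [369.  194.1] [(0.66, array([371.1, 195.1, 292.5, 176.1]))]
tray_blue [557.1 374.5] yaw 6.2 iou 0.77
at [548.  417.5 134. ] yaw 6.2 q6 2.10 w 54 t 26.0 turn units -0.01
to (551.8, 418.7, 15) units [ 0.16 -0.03  4.76] rows 5 each [ 0.031 -0.006  0.952]
```

View pics/wr3.png

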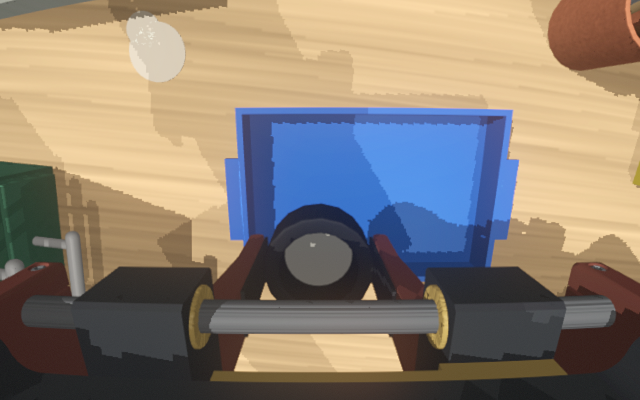

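The round mould is held upright at (318,260), above the left half of the empty blue tray. It was gripped with the TCP at z 6.7, so it should touch at about 11.7. I'll lower it now.

Request:
move_arm(steps=[[[0.16, 0, 0.7], 0, 1], [[0, 0, 0.9], 0, 1], [[0, 0, 0.9], 0, 1], [[0, 0, 0.9], 0, 1], [[0, 0, 0.7], 0, 1], [[0, 0, 0.35], 0, 1], [[0, 0, 0.15], 0, 1], [[0, 0, 0.06], 0, 1], [[0, 0, 0.04], 0, 1], [[0, 0, 0], 0, 1], [[0, 0, 0], 0, 1], [[0, 0, 0], 0, 1]])

```text
t: 27.03
ee_pos: [552.7, 419.6, 17.5]
orientation: [-3.136, -0.17, -0.002]
ft_force: [-0.1, 0.1, -1.8]
width: 54.4
grasp_force: 30.0
```

Request:
move_arm(steps=[[[0, 0, 0.1], 0, 1], [[0, 0, 0.06], 0, 1], [[0, 0, 0.04], 0, 1], [[0, 0, 0.03], 0, 1], [[0, 0, 0], 0, 1], [[0, 0, 0], 0, 1]])

```text
t: 27.53
ee_pos: [552.2, 419.2, 11.8]
orientation: [3.137, 0.171, -0.0]
ft_force: [-2.4, -0.9, 8.1]
width: 54.3
grasp_force: 30.0
```

Request:
move_arm(steps=[[[0, 0, 0], 0, 0.2], [[0, 0, 0], 0, 0.2], [[0, 0, 0], 0, 0.2], [[0, 0, 0], 0, 0.2], [[0, 0, -0.3], 0, 0.2], [[0, 0, -0.9], 0, 0.2], [[0, 0, -1], 0, 0.2], [[0, 0, -1], 0, 0], [[0, 0, -1], 0, 0], [[0, 0, -0.7], 0, 0], [[0, 0, 0], 0, 0], [[0, 0, 0], 0, 0], [[0, 0, 0], 0, 0]])

```text
t: 28.62
ee_pos: [551.6, 418.7, 132.3]
orientation: [3.136, 0.17, -0.002]
ft_force: [-0.9, -0.0, -0.4]
width: 87.7
grasp_force: 0.0
```

```bash
python3 go.py -3.2 "[(444.9,-155.6,133)]"
```

```text
at [551.6 418.7 132.3] yaw 6.2 q6 2.09 w 88 t 28.6 turn units 1.88
to (444.9, -155.6, 133) units [-2.98 23.18 -0.03] rows 24 each [-0.124  0.966 -0.001]
```

Request:
move_arm(steps=[[[0, 0, 0], 0.94, 0], [[0, 0, 0], 0.94, 0], [[-0.12, 0.97, 0], 0, 0], [[-0.12, 0.97, 0], 0, 0], [[-0.12, 0.97, 0], 0, 0], [[-0.12, 0.97, 0], 0, 0], [[-0.12, 0.97, 0], 0, 0], [[-0.12, 0.97, 0], 0, 0], [[-0.12, 0.97, 0], 0, 0], [[-0.12, 0.97, 0], 0, 0], [[-0.12, 0.97, 0], 0, 0], [[-0.12, 0.97, 0], 0, 0], [[-0.12, 0.97, 0], 0, 0], [[-0.12, 0.97, 0], 0, 0], [[-0.12, 0.97, 0], 0, 0], [[-0.12, 0.97, 0], 0, 0], [[-0.12, 0.97, 0], 0, 0], [[-0.12, 0.97, 0], 0, 0], [[-0.12, 0.97, 0], 0, 0], [[-0.12, 0.97, 0], 0, 0]])

```text
t: 30.28
ee_pos: [472.6, -14.7, 131.8]
orientation: [-3.14, 0.087, 0.005]
ft_force: [0.3, 0.0, -0.5]
width: 87.9
grasp_force: 0.0
```

Request:
move_arm(steps=[[[-0.13, 0.97, 0], 0, 0], [[-0.13, 0.97, 0], 0, 0], [[-0.13, 0.97, 0], 0, 0], [[-0.13, 0.97, 0], 0, 0], [[-0.13, 0.97, 0], 0, 0], [[-0.13, 0.87, 0], 0, 0], [[0, 0, 0], 0, 0], [[0, 0, 0], 0, 0], [[0, 0, 0], 0, 0]])

```text
t: 31.03
ee_pos: [446.0, -154.7, 132.3]
orientation: [-3.139, 0.088, 0.003]
ft_force: [-0.2, 0.5, -0.1]
width: 87.8
grasp_force: 0.0
```

```bash
python3 look.py mould_channel "(445,-155.6,-.055)" 0 wrist; python3 go.py -3.2 "[(444.9,-155.6,6)]"
```

```text
[ 446.2 -154.4  132.5]
expected px [320.1 200.5] [(0.64, array([320.1, 203.2,  58.7, 110.3]))]
mould_channel [ 443.1 -155.8] yaw -3.8 iou 0.96
at [ 446.5 -154.3  132.8] yaw -3.1 q6 1.27 w 88 t 31.2 turn units 0.02
to (444.9, -155.6, 6) units [-0.06  0.05  5.07] rows 6 each [-0.01   0.009  0.845]
```

Request:
move_arm(steps=[[[-0.09, 0.06, 0.8], 0, 0], [[0, 0, 0.95], 0, 0], [[0, 0, 0.95], 0, 0], [[0, 0, 0.95], 0, 0], [[0, 0, 0.85], 0, 0], [[0, 0, 0.4], 0, 0], [[0, 0, 0.17], 0, 0], [[0, 0, 0], 0, 0], [[0, 0, 0], 0, 1], [[0, 0, 0], 0, 1], [[0, 0, 0], 0, 1], [[0, 0, 0], 0, 1], [[0, 0, 0], 0, 1], [[0, 0, 0], 0, 1], [[0, 0, 0], 0, 1], [[0, 0, 0], 0, 1]])

```text
t: 32.52
ee_pos: [444.4, -156.8, 6.7]
orientation: [3.14, -0.087, 0.0]
ft_force: [-0.2, 0.5, 4.3]
width: 45.6
grasp_force: 30.0
```

```bash
python3 -c "
from go import *
import go
o=dict(ctrl.get_obs()); print(o['ee_pos'],o['width'])
go.ctrl=type('C',(),{'get_obs':staticmethod(lambda:o)})
plan([(444,-155.6,134),(561.8,329.3,134)],6.3)"
```

```text
[ 444.40639757 -156.78981628    6.69185145] 45.637078250824494
at [ 444.4 -156.8    6.7] yaw -3.2 q6 1.26 w 46 t 32.5 turn units -1.90
to (444, -155.6, 134) units [-0.01 -0.05 -5.09] rows 6 each [-0.002 -0.008 -0.849]
to (561.8, 329.3, 134) units [  6.81 -18.76   0.  ] rows 19 each [ 0.359 -0.987  0.   ]
```

Request:
move_arm(steps=[[[0, 0, -0.4], 0, 1], [[0, 0, -0.9], 0, 1], [[0, 0, -0.97], -0.5, 1], [[0, 0, -0.97], -0.5, 1], [[0, 0, -0.97], -0.5, 1], [[0, 0, -0.9], -0.4, 1], [[0.34, -0.94, 0], 0, 1], [[0.34, -0.94, 0], 0, 1], [[0.34, -0.94, 0], 0, 1], [[0.34, -0.94, 0], 0, 1], [[0.34, -0.94, 0], 0, 1], [[0.34, -0.94, 0], 0, 1], [[0.34, -0.94, 0], 0, 1], [[0.34, -0.94, 0], 0, 1], [[0.34, -0.94, 0], 0, 1], [[0.34, -0.94, 0], 0, 1], [[0.34, -0.94, 0], 0, 1], [[0.34, -0.94, 0], 0, 1], [[0.34, -0.94, 0], 0, 1], [[0.34, -0.94, 0], 0, 1]])

```text
t: 34.18
ee_pos: [526.0, 184.5, 134.5]
orientation: [3.137, 0.173, -0.001]
ft_force: [0.7, 0.6, -1.0]
width: 45.9
grasp_force: 30.0
```

Request:
move_arm(steps=[[[0.34, -0.94, 0], 0, 1], [[0.34, -0.94, 0], 0, 1], [[0.34, -0.94, 0], 0, 1], [[0.34, -0.94, 0], 0, 1], [[0.34, -0.94, 0], 0, 1], [[0.34, -0.94, 0], 0, 1], [[0, 0, 0], 0, 1], [[0, 0, 0], 0, 1], [[0, 0, 0], 0, 1]])

```text
t: 34.93
ee_pos: [560.7, 328.4, 134.0]
orientation: [3.136, 0.174, -0.002]
ft_force: [0.2, -0.8, -1.8]
width: 45.6
grasp_force: 30.0
```

```bash
python3 look.py mould_round "(552,419,0)" 5 wrist wr4.png; python3 go.py 6.3 "[(561.8,329.3,15)]"
```

```text
[560.9 328.  134. ]
expected px [216.1 199.1] [(0.91, array([213.4, 199. ,  68. ,  62.8]))]
mould_round [551.6 419.7] yaw 2.6 iou 0.97
at [561.2 327.9 134.2] yaw 6.3 q6 1.97 w 46 t 35.1 turn units -0.01
to (561.8, 329.3, 15) units [ 0.03 -0.05  4.77] rows 5 each [ 0.006 -0.01   0.954]
```

View pics/wr4.png

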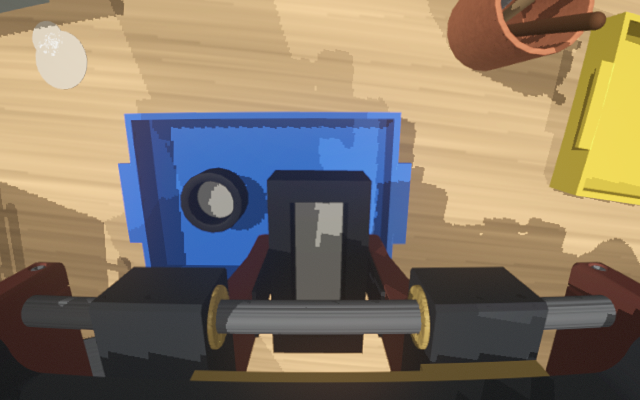

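The round mould stands upright at (215,199) in the blue tray. The channel is held level over the free half. Contact should again come at about z 11.7, so I'll lower it.

Request:
move_arm(steps=[[[0.03, -0.05, 0.7], 0, 1], [[0, 0, 0.9], 0, 1], [[0, 0, 0.9], 0, 1], [[0, 0, 0.9], 0, 1], [[0, 0, 0.75], 0, 1], [[0, 0, 0.35], 0, 1], [[0, 0, 0.15], 0, 1], [[0, 0, 0.06], 0, 1], [[0, 0, 0.04], 0, 1], [[0, 0, 0], 0, 1], [[0, 0, 0], 0, 1], [[0, 0, 0], 0, 1]])

```text
t: 36.08
ee_pos: [562.7, 330.8, 16.4]
orientation: [-3.136, -0.173, -0.002]
ft_force: [0.6, -1.3, -1.5]
width: 45.8
grasp_force: 30.0
```

Request:
move_arm(steps=[[[0, 0, 0.07], 0, 1], [[0, 0, 0.05], 0, 1], [[0, 0, 0.04], 0, 1], [[0, 0, 0.03], 0, 1], [[0, 0, 0], 0, 1], [[0, 0, 0], 0, 1]])

```text
t: 36.58
ee_pos: [562.2, 330.5, 11.7]
orientation: [-3.137, -0.173, -0.0]
ft_force: [-2.6, -1.3, 8.8]
width: 45.8
grasp_force: 30.0
```

Request:
move_arm(steps=[[[0, 0, 0], 0, 0.3], [[0, 0, 0], 0, 0.3], [[0, 0, 0], 0, 0.3], [[0, 0, 0], 0, 0.3], [[0, 0, -0.3], 0, 0.3], [[0, 0, -0.9], 0, 0.3], [[0, 0, -1], 0, 0.3], [[0, 0, -1], 0, 0.3], [[0, 0, -1], 0, 0.3], [[0, 0, -0.7], 0, 0.3], [[0, 0, 0], 0, 0.3], [[0, 0, 0], 0, 0.3], [[0, 0, 0], 0, 0.3]])

```text
t: 37.67
ee_pos: [561.5, 330.1, 132.3]
orientation: [3.136, 0.173, -0.002]
ft_force: [-0.3, 1.0, -0.0]
width: 61.5
grasp_force: 0.0
```

```bash
python3 go.py -14.8 "[(430.4,149.5,130)]"
```

```text
at [561.5 330.1 132.3] yaw 6.3 q6 1.97 w 61 t 37.7 turn units 4.22
to (430.4, 149.5, 130) units [-3.23  8.32  0.09] rows 9 each [-0.358  0.925  0.01 ]
```

Request:
move_arm(steps=[[[0, 0, 0], 0.84, 0.3], [[0, 0, 0], 0.84, 0.3], [[0, 0, 0], 0.84, 0.3], [[0, 0, 0], 0.85, 0.3], [[0, 0, 0], 0.85, 0.3], [[-0.36, 0.93, 0], 0, 0.3], [[-0.36, 0.93, 0], 0, 0.3], [[-0.36, 0.93, 0], 0, 0.3], [[-0.36, 0.93, 0], 0, 0.3], [[-0.36, 0.93, 0], 0, 0.3], [[-0.36, 0.93, 0], 0, 0.3], [[-0.36, 0.93, 0], 0, 0.3], [[-0.36, 0.93, 0], 0, 0.3], [[-0.36, 0.9, 0], 0, 0.3], [[0, 0, 0], 0, 0.3], [[0, 0, 0], 0, 0.3], [[0, 0, 0], 0, 0.3]])

```text
t: 39.08
ee_pos: [430.9, 149.7, 132.7]
orientation: [3.115, -0.405, -0.001]
ft_force: [0.3, -0.6, 0.3]
width: 61.8
grasp_force: 0.0
```

```bash
python3 look.py spatula "(430.4,149.5,-.258)" 0 wrist; python3 go.py -14.8 "[(430.4,149.5,2.5)]"
```

```text
[431.2 150.  132.8]
expected px [319.1 199.8] [(0.65, array([317.6, 196.4,  18.6, 152.2]))]
spatula [429.6 149.1] yaw -15.3 iou 0.96
at [431.3 150.2 132.9] yaw -14.7 q6 2.14 w 62 t 39.2 turn units 0.01
to (430.4, 149.5, 2.5) units [-0.03  0.03  5.22] rows 6 each [-0.004  0.006  0.869]
```

Request:
move_arm(steps=[[[-0.04, 0.03, 0.8], 0, 0.3], [[0, 0, 0.95], 0, 0.3], [[0, 0, 0.95], 0, 0.3], [[0, 0, 0.95], 0, 0.3], [[0, 0, 0.9], 0, 0.3], [[0, 0, 0.4], 0, 0.3], [[0, 0, 0.27], 0, 0.3], [[0, 0, 0], 0, 0.3], [[0, 0, 0], 0, 0.3], [[0, 0, 0], 0, 1], [[0, 0, 0], 0, 1], [[0, 0, 0], 0, 1], [[0, 0, 0], 0, 1], [[0, 0, 0], 0, 1], [[0, 0, 0], 0, 1], [[0, 0, 0], 0, 1], [[0, 0, 0], 0, 1]])

```text
t: 40.65
ee_pos: [429.5, 149.0, 2.8]
orientation: [-3.115, 0.404, -0.0]
ft_force: [-0.2, 0.4, 2.8]
width: 17.4
grasp_force: 30.0
```

Request:
move_arm(steps=[[[0, 0, -0.4], 0, 1], [[0, 0, -0.9], 0, 1], [[0, 0, -0.97], 0, 1], [[0, 0, -0.97], 0, 1], [[0, 0, -0.97], -1, 1], [[0, 0, -0.9], -1, 1], [[0, 0, 0], -1, 1], [[0, 0, 0], -1, 1], [[0, 0, 0], -1, 1], [[0, 0, 0], -1, 1], [[0, 0, 0], -1, 1], [[0, 0, 0], -1, 1], [[0, 0, 0], -1, 1], [[0, 0, 0], -1, 1], [[0, 0, 0], -1, 1], [[0, 0, 0], -1, 1], [[0, 0, 0], -1, 1], [[0, 0, 0], -1, 1], [[0, 0, 0], -1, 1], [[0, 0, 0], -1, 1]])

```text
t: 42.32
ee_pos: [429.2, 148.9, 130.9]
orientation: [-2.643, -1.699, 0.0]
ft_force: [0.1, 0.5, -0.6]
width: 18.0
grasp_force: 30.0
```

Request:
move_arm(steps=[[[0, 0, 0], -1, 1], [[0, 0, 0], -1, 1], [[0, 0, 0], -1, 1], [[0, 0, 0], -1, 1], [[0, 0, 0], -0.7, 1], [[0, 0, 0], 0, 1], [[0, 0, 0], 0, 1]])

```text
t: 42.9
ee_pos: [429.3, 149.0, 130.8]
orientation: [2.248, 2.194, 0.0]
ft_force: [-0.1, 0.1, -1.5]
width: 18.1
grasp_force: 30.0
```

```bash
python3 go.py 88.8 "[(668.5,-3,134)]"
```

```text
at [429.3 149.  130.8] yaw 88.6 q6 0.33 w 18 t 42.9 turn units -0.04
to (668.5, -3, 134) units [-5.88  9.69 -0.13] rows 10 each [-0.588  0.969 -0.013]
```

Request:
move_arm(steps=[[[-0.59, 0.97, 0], 0, 1], [[-0.59, 0.97, 0], 0, 1], [[-0.59, 0.97, 0], 0, 1], [[-0.59, 0.97, 0], 0, 1], [[-0.59, 0.97, 0], 0, 1], [[-0.59, 0.97, 0], 0, 1], [[-0.59, 0.97, 0], 0, 1], [[-0.59, 0.97, 0], 0, 1], [[-0.59, 0.97, 0], 0, 1], [[-0.57, 0.96, 0], 0, 1], [[0, 0, 0], 0, 1], [[0, 0, 0], 0, 1], [[0, 0, 0], 0, 1]])

```text
t: 43.98
ee_pos: [667.2, -3.1, 130.0]
orientation: [-2.247, -2.194, 0.002]
ft_force: [-0.8, 0.2, -1.0]
width: 17.9
grasp_force: 30.0
```

```bash
python3 look.py tray_yellow "(668.5,-3,-.02)" 0 wrist wr5.png; python3 go.py 88.8 "[(668.5,-3,12)]"
```

```text
[667.   -2.8 130.1]
expected px [320.7 202.1] [(0.58, array([320.6, 156.3, 198.5, 222.1]))]
tray_yellow [667.4  -1.5] yaw -0.7 iou 0.66
at [667.2  -2.6 130.4] yaw 88.7 q6 0.00 w 18 t 44.1 turn units -0.01
to (668.5, -3, 12) units [-0.02  0.05  4.73] rows 5 each [-0.003  0.01   0.947]
```

View pics/wr5.png

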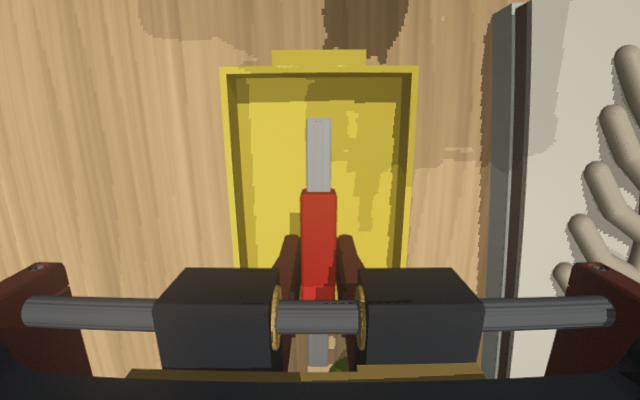

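The spatula is held along the tray's long side and centred over the yellow tray, and the relief slab is clear. I'll lower it; contact should come at about z 7.8.

Request:
move_arm(steps=[[[0, 0.05, 0.7], 0, 1], [[0, 0, 0.9], 0, 1], [[0, 0, 0.9], 0, 1], [[0, 0, 0.9], 0, 1], [[0, 0, 0.75], 0, 1], [[0, 0, 0.35], 0, 1], [[0, 0, 0.12], 0, 1], [[0, 0, 0.06], 0, 1], [[0, 0, 0.04], 0, 1], [[0, 0, 0], 0, 1], [[0, 0, 0], 0, 1], [[0, 0, 0], 0, 1]])

```text
t: 45.13
ee_pos: [670.2, -3.4, 13.4]
orientation: [2.245, 2.196, 0.002]
ft_force: [-0.2, 0.2, -0.2]
width: 17.8
grasp_force: 30.0
```

Request:
move_arm(steps=[[[0, 0, 0.08], 0, 1], [[0, 0, 0.06], 0, 1], [[0, 0, 0.04], 0, 1], [[0, 0, 0.03], 0, 1], [[0, 0, 0.02], 0, 1], [[0, 0, 0], 0, 1], [[0, 0, 0], 0, 1]])

```text
t: 45.72
ee_pos: [669.6, -3.4, 7.8]
orientation: [-2.246, -2.196, 0.0]
ft_force: [-4.4, -0.4, 9.6]
width: 17.7
grasp_force: 30.0
```

Request:
move_arm(steps=[[[0, 0, 0], 0, 0.5], [[0, 0, 0], 0, 0.5], [[0, 0, 0], 0, 0.5], [[0, 0, 0], 0, 0.5], [[0, 0, -0.3], 0, 0.5], [[0, 0, -0.9], 0, 0.5], [[0, 0, -1], 0, 0.5], [[0, 0, -1], 0, 0.5], [[0, 0, -1], 0, 0.5], [[0, -0.7, -0.9], 0, 0.5], [[0, -0.95, -0.5], 0, 0.5], [[0, -0.95, 0], 0, 0.5], [[0, -0.95, 0], 0, 0.5], [[0, -0.95, 0], 0, 0.5], [[0, -0.95, 0], 0, 0.5], [[0, -0.95, 0], 0, 0.5], [[0, -0.95, 0], 0, 0.5], [[0, -0.95, 0], 0, 0.5], [[0, 0, 0], 0, 0.5], [[0, 0, 0], 0, 0.5]])

```text
t: 47.38
ee_pos: [461.7, 1.3, 147.3]
orientation: [2.246, 2.196, 0.001]
ft_force: [1.0, 0.0, -0.5]
width: 43.5
grasp_force: 0.0
```

```bash
python3 - <<'E'
from h import *
print(ctrl.get_obs()['ft_force'].round(1),ctrl.get_obs()['t'])
a=cam('top')['image'][60:320,60:580]; b=cam('scene')['image'][110:320,110:570]
cv2.imwrite('pics/end.png',np.vstack([cv2.resize(a,(600,300)),cv2.resize(b,(600,274))])[:,:,::-1])
E
python3 look.py tub "(701.6,-207.6,0)" 0 top;python3 look.py brush_pot "(722.4,203.5,0)" 0 top; python3 look.py spatula "(669,-3,1.55)" 5 scene; python3 look.py cast_moulding "(574,-411,.108)" 5 scene; python3 look.py mould_channel "(562,330,.108)" 5 scene
```

```text
[ 1.   0.  -0.5] 47.3833
[463.7   1.3 147.2]
expected px [411.2 133.1] [(0.87, array([416.9, 131.2,  37.1,  41. ])), (0.67, array([464.4, 195.6,  28.2,  27.1]))]
tub [ 702.3 -207.6] yaw 5.1 iou 0.96
[463.1   1.3 146.7]
expected px [227.  124.2] [(0.95, array([225. , 118.1,  34.2,  45.8]))]
brush_pot [723.5 205.4] yaw 5.0 iou 0.92
[462.5   1.3 146.5]
expected px [300.1 242.3] [(0.59, array([301.2, 246.7,  53.9,  23.6]))]
spatula [669.6  -5.8] yaw 88.3 iou 0.81
[462.2   1.3 146.6]
expected px [183.6 172.5] [(0.87, array([183. , 175. ,  33. ,  32.6]))]
cast_moulding [ 576.7 -411.3] yaw 7.9 iou 0.87
[462.2   1.3 146.6]
expected px [452.5 257. ] [(0.86, array([451.4, 259.4,  28.7,  40.9]))]
mould_channel [561.6 328.3] yaw 5.8 iou 0.95
```

View pics/end.png

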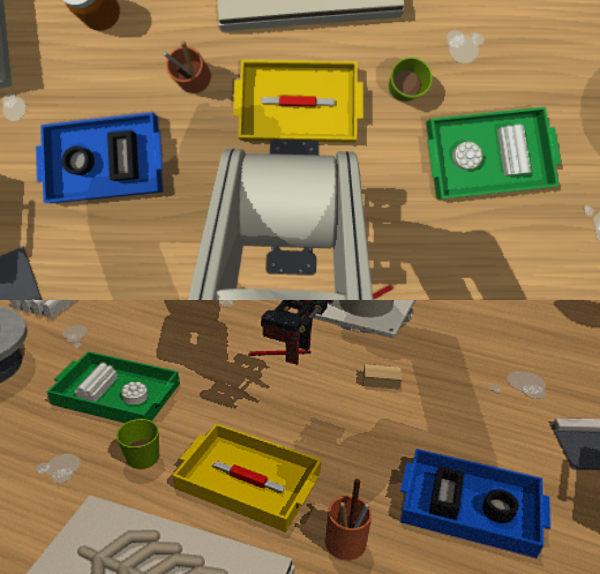

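The final picture (top view above, scene view below) shows all five pieces flat in their trays. In the top half, the casts are at (468,155) and (514,150) in green, the moulds at (78,160) and (124,155) in blue, and the spatula at (298,101) in yellow. The tub and the pot have not moved.

```bash
python3 -c "
from workcell import ctrl
print(ctrl.close_job())"
```

```text
the job is handed in; nothing more can be done
None
```

The job is handed in at about 48 s of the 136 s: both casts lie flat in the green tray, both moulds in the blue and the spatula in the yellow, with the tub and brush pot where they were.

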